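Stand the bottle over the platform's hidden beam

TASK

The low grey platform to the right of the bag sealer has three cover panels; only the one held by two screws, one near each end, has a cross beam hidden beneath it, the two with a single black finger hole have none. With closed fingers, press down in the middle of the screwed panel until you feel it stop firmly on the beam, and let it go again; then take the smaller of the two white bottles that stand by themselves to the left of the block heater, stand it upright in the middle of that panel and release it. Leave the bigger bottle where it stands.

Things in the scene. Friction and masses are not known exactly. Their poses are not given: they have to be found in the camera images.
- braced_mid (a point): Middle of the top face (z 0.040) of the braced panel: grey, 110 (its x, across the bench) x 67 mm (its y), with two screw heads on dark washers 19 mm wide on its x axis, 43 mm each side of its middle, 2 mm proud. One of three equal panels in a row along y, flush in a fixed platform 124 x 222 x 40 mm; its place in the row changes. The other two have a 26 mm black finger hole and sink up to 14 mm.
- braced (a joint): How far the braced panel is pressed down, in m: 0 flush at rest, 0.003 when it rests on the hidden beam. About 3 N brings it onto the beam, beyond which it is rigid; it springs back when let go.
- small_bottle_centre (a point): Centre (half-way up) of the small bottle, the one to move: loose, white with a screw cap, 40 mm in diameter, 75 mm high, upright, z axis up, 0.1 to 0.21 kg. It stands on the bench (centre at z 0.0375) left of the block heater. Heater and bag sealer between it and the platform: carry it at least 0.2 m up. Its sides are straight from the foot to 40 mm up.
- big_bottle_centre (a point): Centre (half-way up) of the big bottle, a bystander: loose, same shape, 50 mm in diameter, 100 mm high, 0.12 to 0.22 m from the small one; which of the two is nearer the robot changes.
Mind the look-alikes: they are no part of the job. What is shaped like the part that bears small_bottle_centre but yellow is not meant.

How it is judged (in metres and radians):
On the way:
1. the braced panel is pressed down onto the beam with the fingers (over 4 N), with the small bottle still standing in its place (value of joint braced above 0.0025 m and contact force between the fingers and braced above 4 N and distance of small_bottle_centre from where it was at the start of the episode below 0.03 m), for 0.1 s.
At the end, for the whole second after the job is handed in: The small bottle stands upright (within 10 degrees) and at rest on the braced panel, its axis within 20 mm of the panel's middle; the big bottle is within 30 mm of where it stood (horizontal distance between small_bottle_centre and braced_mid below 0.02 m and z of small_bottle_centre in the frame of braced_mid between 0.032 and 0.043 m and angle between small_bottle_centre's own z axis and vertical below 0.17 rad and velocity of joint braced below 0.02 m/s and distance of big_bottle_centre from where it was at the start of the episode below 0.03 m); the robot touches nothing.
It fails at once if the big bottle is knocked over (angle between big_bottle_centre's own z axis and vertical above 0.6 rad).
It also fails if it takes over 64 s, if anything falls off the work surface, if the arm or the gripper's body presses on something with over 40 N, if the wrist force passes 120 N, or if a joint passes its speed limit or range.

ROBOT

A 6-joint arm with a two-finger parallel gripper is mounted at the origin on a cart in front of the work surface, level with it; the furniture and walls round the work are solid. World frame = base frame: x ahead of the robot, y to its left, z up, the work surface at z = 0. Lengths are in m, angles in degrees, forces in N, time in s.
With the tool pointing down it reaches from about 0.35 to 0.875 m from the base axis. Payload 4.2 kg.
Tool frame: the origin (TCP) lies midway between the tips of the shut fingers; the grasp point (between the pads) lies 19 mm behind it (hold_point_z is the z of the grasp point in the tool frame, in m); z points along the fingers, y is the direction in which the jaws open and shut (so a half turn about z gives the same grasp; the last joint's range is limited). The gripper opens to 87 mm and grips with 3 to 60 N. Pads are 19 mm wide; open, the fingers measure 117 mm over their backs; the gripper's body (75 mm by 190 mm) begins 51 mm behind the grasp point.
Start: joints at [81.222, 22.042, 0.453, 0, -68.411, -14.817], TCP at [0.25, 0.573, 0.223] pointing down, gripper open.
Joint ranges: [-179.83, 179.83], [-69.29, 118.12], [-61.27, 80.66], [-181.25, 117.63], [-171.15, -9.14], [-177.46, 177.46]. Speed limits (degrees/s): [159.86, 159.86, 180, 180, 180, 180].

INTERFACE

Orientations are given as a 3x3 rotation matrix whose columns are the frame's x, y, z axes.
In Python, from station import * gives the robot as it stands. The module is installed in compiled form; this text tells all that it offers.
- The arm moves only by the tool jog_arm, never from a script. Its argument "moves" is a list of rows, each a list of 7 numbers: the closure, from -1 (fully open) to 1 (shut), then the shift along the tool's x, y, z in m, then the turn, a rotation vector about the tool's x, y, z in rad. In form: [[gripper, x, y, z, wx, wy, wz], ...]. A call has exactly 10 rows; each row is the pose to reach, as a shift and turn from the pose commanded when the call began, along the tool's axes at that moment; what a row does not reach only later rows make up. A row lasts 1/12 s, in which the tool goes at most 41.7 mm and 7.16 degrees, less where a joint would pass 70% of its speed; a pose out of reach is approached as far as the arm can. A call with a gripper value outside its range is refused whole. The fingers move at their own pace and stop on an object; the grip force is fixed at half the most. Time passes only in rows, so rows that repeat a pose let the fingers close, or fill a call up. It gives the time, the measured TCP pose, the force and the opening at its end, in the units of the state.
- sense(): the state, without advancing time (a new reading comes with each control period).
- capture(name): name is "scene" or "top" or "wrist"; returns a dict with "frame" (420x560x3 uint8, red, green, blue), "fov_y" (degrees; the focal length in pixels is half the picture's height over the tangent of half this angle, whatever the lens; pixels are square), "cx", "cy" (the principal point, pixels), "world_from_camera" (4x4, takes a point from camera to world coordinates). Camera axes: x right, y down, z forward; pixel columns grow to the right and rows downward; lengths in m; the calibration is good to about 2 mm. A picture is of the moment at which its call begins. There is no depth.
- finish_job(): hands the job in, once; it reports no verdict.
The state is a dict: "time_s": time; "joints": joint angles; "joint_velocities": joint speeds; "effort": joint torques, N m; "tcp_pos": TCP position; "ee_rot": TCP orientation; "wrist_force": force on the tool from outside, world axes, zero at the start; "moment": the same for the moment, N m; "gripper_width": opening from 0.0 (shut) to 1.0 (fully open).
Only numpy, scipy, OpenCV 4.12 (cv2) and the standard library are available. Lean on these libraries where they do the work, as an engineer would, in place of code of your own. Each camera call takes 0.05 s, during which the arm holds its last target.

## Working session

There is one attempt and no reset: what is moved stays moved. The work goes in short steps, Python scripts to look and compute and a tool call to move; the robot and the scene stay as the last step left them, time stands still between calls to the robot, and variables do not carry over. Pictures are saved under pics/ and viewed, and the job is handed in when it is done.

Besides the shell and the picture viewer there is one more tool, called after ">>>" as name(argument=value, ...), one argument or row to a line, values as JSON. jog_arm: Moves the arm, as the interface text tells. Its arguments: {"type":"object","properties":{"moves":{"type":"array"}},"required":["moves"]}

```bash
mkdir -p pics; python3 - <<'E'
from station import *
import cv2,numpy as np
s=sense();print(s)
for n in("scene","top","wrist"):
    c=capture(n);cv2.imwrite(f"pics/{n}0.png",c["frame"][:,:,::-1]);print(n,c["fov_y"],c["cx"],c["cy"],np.round(c["world_from_camera"],4).tolist())
E
```

```text
{'time_s': 0.0, 'joints': array([ 8.12224825e+01,  2.20901852e+01,  3.78856219e-01, -2.80167786e-02,
       -6.84112297e+01, -1.48173562e+01]), 'joint_velocities': array([ 0.07198376, -0.0315365 , -0.08220063, -0.00294007,  0.00413836,
        0.02793282]), 'effort': array([ 1.41386750e-03, -3.90666926e+01,  1.87402171e+01,  4.21988100e+00,
        1.10077046e-02, -1.85980939e-04]), 'tcp_pos': array([0.24990385, 0.57219883, 0.22146189]), 'ee_rot': array([[ 9.16326362e-01, -4.00431513e-01, -7.75765744e-04],
       [-4.00432250e-01, -9.16324087e-01, -2.04457526e-03],
       [ 1.07859526e-04,  2.18413983e-03, -9.99997609e-01]]), 'wrist_force': array([ 0.03399732, -0.98177438,  0.43421509]), 'moment': array([-0.01032807, -0.00567713, -0.02984946]), 'gripper_width': 1.000512958171273}
scene 42.05845341545427 287.4684744462845 214.3971655528525 [[-0.75, -0.341, 0.5667, -0.4479], [-0.661, 0.3544, -0.6615, 1.1366], [0.0247, -0.8707, -0.4912, 0.9023], [0.0, 0.0, 0.0, 1.0]]
top 54.63258243494288 286.4615714676969 202.5069140329826 [[-0.0058, -0.9882, 0.1534, 0.3338], [-0.9998, 0.0025, -0.0218, 0.0516], [0.0211, -0.1534, -0.9879, 1.135], [0.0, 0.0, 0.0, 1.0]]
wrist 62.32903085575247 274.9043188174194 205.95955950420955 [[-0.4014, -0.8852, -0.2353, 0.3147], [-0.9159, 0.3881, 0.1024, 0.5431], [0.0007, 0.2566, -0.9665, 0.384], [0.0, 0.0, 0.0, 1.0]]
```

View pics/scene0.png

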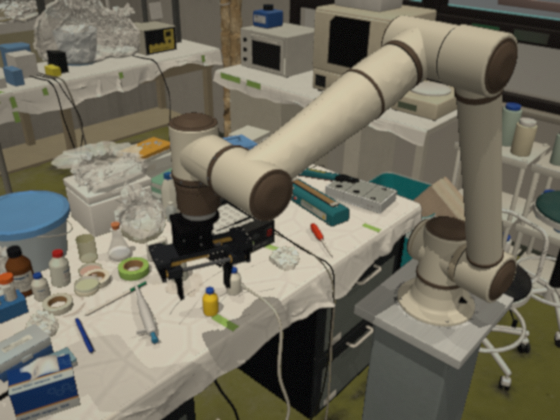

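View pics/top0.png

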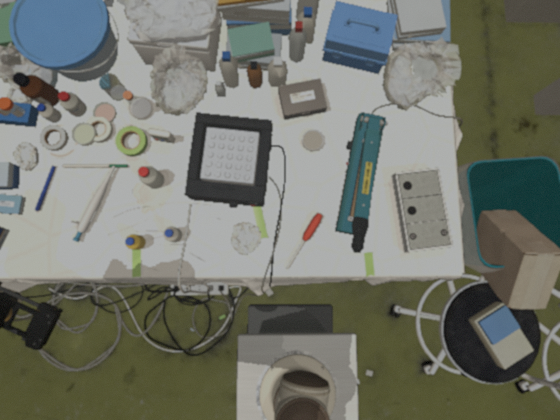

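View pics/wrist0.png

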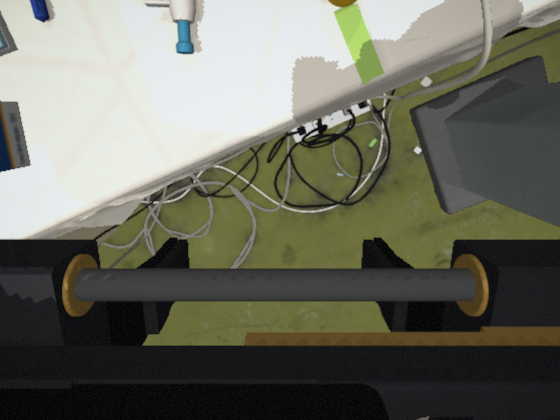

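```bash
python3 - <<'E'
import cv2,numpy as np
t=cv2.imread("pics/top0.png")
a=cv2.resize(t[150:265,100:200],None,fx=4,fy=4,interpolation=cv2.INTER_CUBIC)
b=cv2.resize(t[155:270,375:465],None,fx=4,fy=4,interpolation=cv2.INTER_CUBIC)
cv2.imwrite("pics/crop1.png",np.hstack([a,b]))
E
```

```text
(no output)
```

View pics/crop1.png

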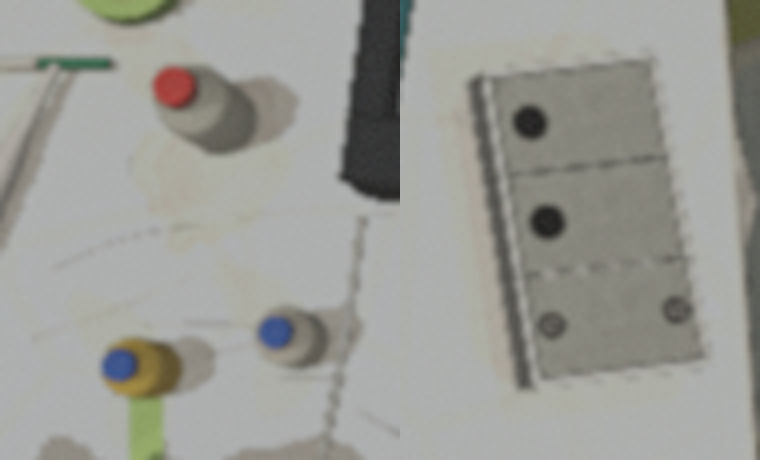

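Candidates in the top view: the white bottle with a blue cap at (171,234) is the small one. The white one with a red cap at (147,176) is the big bystander, and the yellow one at (135,241) is the look-alike. The screwed panel is the bottom one, with screws at about (413,236) and (444,232); the other two panels each have one black hole.

```bash
cat >h.py <<'E'
from station import *
import cv2,numpy as np
def ray(c,u,v):
    f=c["frame"].shape[0]/2/np.tan(np.radians(c["fov_y"]/2));T=c["world_from_camera"]
    return T[:3,3],T[:3,:3]@np.array([(u-c["cx"])/f,(v-c["cy"])/f,1])
def onz(c,u,v,z):
    o,d=ray(c,u,v);return o+d*(z-o[2])/d[2]
def cents(mask,amin=8):
    n,l,s,ce=cv2.connectedComponentsWithStats(mask.astype(np.uint8));return [(ce[i].round(2).tolist(),int(s[i,4]),s[i,:4].tolist()) for i in range(1,n) if s[i,4]>=amin]
E
python3 - <<'E'
from h import *
c=capture("top");h=cv2.cvtColor(c["frame"],cv2.COLOR_RGB2HSV)
x0,y0,x1,y1=100,150,200,265
H=h[y0:y1,x0:x1]
blue=(H[...,0]>95)&(H[...,0]<130)&(H[...,1]>100)
red=((H[...,0]<8)|(H[...,0]>172))&(H[...,1]>110)
for n,m,z in(("blue",blue,.075),("red",red,.1)):
    for ce,a,b in cents(m): print(n,ce[0]+x0,ce[1]+y0,a,onz(c,ce[0]+x0,ce[1]+y0,z).round(4))
p=[onz(c,u,v,.042) for u,v in((412.6,235.9),(443.8,232.2))]
print(p,np.linalg.norm(p[0]-p[1]),(p[0]+p[1])/2)
g=cv2.cvtColor(c["frame"],cv2.COLOR_RGB2GRAY)
G=g[155:270,375:465]
# panel corners: enlarge screws
for (u,v) in((412.6,235.9),(443.8,232.2)):
    P=g[int(v)-5:int(v)+7,int(u)-5:int(u)+7].astype(float);w=np.clip(np.median(P)-P-8,0,None);yy,xx=np.mgrid[:12,:12];cu,cv=(w*xx).sum()/w.sum()+int(u)-5,(w*yy).sum()/w.sum()+int(v)-5
    print(cu,cv,onz(c,cu,cv,.041))
for ce in((100+531/4-100,0),):pass
for cr in((528,270),(690,258),(541,380),(703,355)): 
    print("corner",onz(c,(cr[0]-400)/4+375,cr[1]/4+155,.04).round(4))
E
```

```text
blue 168.32 232.59 34 [0.4202 0.3352 0.075 ]
blue 129.16 240.79000000000002 38 [0.3994 0.4348 0.075 ]
red 143.28 171.32 76 [0.5771 0.399  0.1   ]
[array([ 0.41116973, -0.31315422,  0.042     ]), array([ 0.42083086, -0.39891172,  0.042     ])] 0.08629997870955758 [ 0.4160003  -0.35603297  0.042     ]
412.4954582989265 235.95375722543352 [ 0.41109639 -0.31319521  0.041     ]
443.5902140672783 232.0321100917431 [ 0.42136895 -0.3987794   0.041     ]
corner [ 0.4478 -0.3004  0.04  ]
corner [ 0.4557 -0.4122  0.04  ]
corner [ 0.3734 -0.3054  0.04  ]
corner [ 0.3896 -0.4167  0.04  ]
```

>>> jog_arm(
  moves=[
    [1,0.25,0.155,-0.1,0,0,1.159],
    [1,0.25,0.155,-0.1,0,0,1.159],
    [1,0.25,0.155,-0.1,0,0,1.159],
    [1,0.25,0.155,-0.1,0,0,1.159],
    [1,0.25,0.155,-0.1,0,0,1.159],
    [1,0.25,0.155,-0.1,0,0,1.159],
    [1,0.25,0.155,-0.1,0,0,1.159],
    [1,0.25,0.155,-0.1,0,0,1.159],
    [1,0.25,0.155,-0.1,0,0,1.159],
    [1,0.25,0.155,-0.1,0,0,1.159],
  ],
)

```text
time_s: 1.03
tcp_pos: [0.418, 0.3293, 0.3232]
ee_rot: [[-0.008, -1.0, 0.001], [-1.0, 0.008, 0.001], [-0.001, -0.001, -1.0]]
wrist_force: [-0.6, -0.6, -0.4]
gripper_width: 0.33
```

```bash
python3 - <<'E'
from h import *
s=sense();print(s["time_s"],s["tcp_pos"],s["ee_rot"].round(3).tolist(),s["joints"].round(1))
c=capture("wrist");cv2.imwrite("pics/w1.png",c["frame"][:,:,::-1]);c=capture("scene");cv2.imwrite("pics/s1.png",c["frame"][:,:,::-1])
E
```

```text
1.0333 [0.41799038 0.32930451 0.32321533] [[-0.008, -1.0, 0.001], [-1.0, 0.008, 0.001], [-0.001, -0.001, -1.0]] [ 55.7   9.6  -2.4  -0.  -77.9 -56.1]
```

View pics/w1.png

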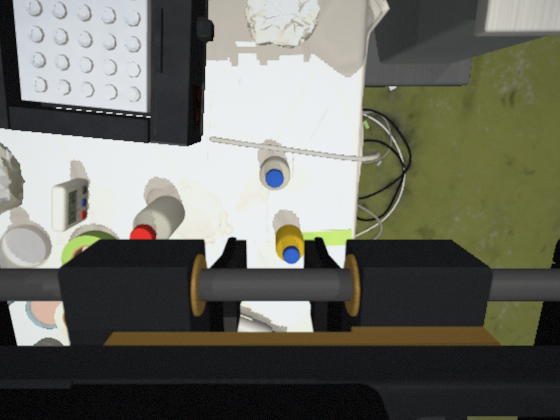

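View pics/s1.png

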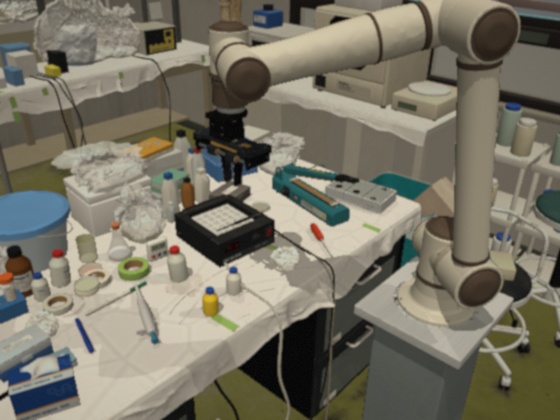

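The wrist view shows the small bottle's blue cap at (274,178), the yellow look-alike's cap at (291,255) and the big bottle's red cap at (143,235). I'll cross-check those positions, then go and press the panel.

```bash
python3 - <<'E'
from h import *
for n in("wrist","scene"):
    c=capture(n);H=cv2.cvtColor(c["frame"],cv2.COLOR_RGB2HSV)
    blue=(H[...,0]>95)&(H[...,0]<130)&(H[...,1]>100)&(H[...,2]>70)
    red=((H[...,0]<8)|(H[...,0]>172))&(H[...,1]>110)
    for k,m,z in(("blue",blue,.0725),("red",red,.097)):
        for ce,a,b in cents(m,12):
            P=onz(c,*ce,z)
            if abs(P[0]-.48)<.15 and .25<P[1]<.5: print(n,k,ce,a,P.round(4))
E
```

```text
wrist blue [273.4, 177.54] 250 [0.42   0.3334 0.0725]
wrist blue [289.38, 254.57] 213 [0.3998 0.433  0.0725]
wrist red [141.31, 232.34] 347 [0.5759 0.3942 0.097 ]
scene blue [232.61, 269.82] 28 [0.4182 0.3394 0.0725]
scene blue [209.39, 290.0] 31 [0.3974 0.438  0.0725]
scene red [232.22, 246.63] 76 [0.4718 0.289  0.097 ]
scene red [173.97, 249.56] 68 [0.5735 0.4057 0.097 ]
```

>>> jog_arm(
  moves=[
    [1,0.04,0,0,0,0,0],
    [1,0.08,0,0,0,0,0],
    [1,0.12,0,0,0,0,0],
    [1,0.16,0,0,0,0,0],
    [1,0.2,0,0,0,0,0],
    [1,0.24,0,0,0,0,0],
    [1,0.28,0,0,0,0,0],
    [1,0.32,0,0,0,0,0],
    [1,0.36,0,0,0,0,0],
    [1,0.4,0,0,0,0,0],
  ],
)

```text
time_s: 2.07
tcp_pos: [0.4167, -0.0708, 0.3228]
ee_rot: [[0.003, -1.0, 0.001], [-1.0, -0.003, 0.0], [-0.0, -0.001, -1.0]]
wrist_force: [1.9, -1.0, -0.2]
gripper_width: 0.007
```

>>> jog_arm(
  moves=[
    [1,0.04,0,0,0,0,0],
    [1,0.08,0,0,0,0,0],
    [1,0.12,0,0,0,0,0],
    [1,0.16,0,0,0,0,0],
    [1,0.2,0,0,0,0,0],
    [1,0.23,0,0,0,0,0],
    [1,0.23,0,0,0,0,0],
    [1,0.23,0,0,0,0,0],
    [1,0.23,0,0,0,0,0],
    [1,0.23,0,0,0,0,0],
  ],
)

```text
time_s: 2.9
tcp_pos: [0.4173, -0.2984, 0.3226]
ee_rot: [[0.002, -1.0, 0.0], [-1.0, -0.002, 0.0], [-0.0, -0.0, -1.0]]
wrist_force: [-0.2, 0.4, 0.2]
gripper_width: 0.003
```

```bash
python3 - <<'E'
from h import *
s=sense();print(s["time_s"],s["tcp_pos"],s["ee_rot"].round(3).tolist(),s["joints"].round(1),s["wrist_force"])
c=capture("wrist");cv2.imwrite("pics/w2.png",c["frame"][:,:,::-1])
E
```

```text
2.9 [ 0.41733304 -0.29837791  0.3226435 ] [[0.002, -1.0, 0.0], [-1.0, -0.002, 0.0], [-0.0, -0.0, -1.0]] [-17.4   7.7  -4.8  -0.  -77.5  17.5] [-0.15839451  0.37328245  0.23972809]
```

View pics/w2.png

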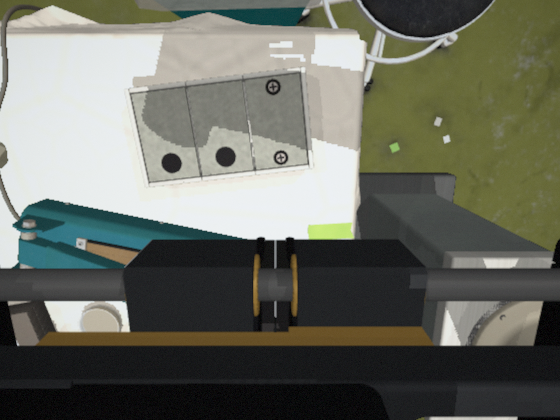

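The screwed panel is clear in this view, with its screws at (273,87) and (281,158).

```bash
python3 - <<'E'
from h import *
c=capture("wrist");g=cv2.cvtColor(c["frame"],cv2.COLOR_RGB2GRAY).astype(float);o=[]
for u,v in((273,87),(281,158)):
    P=g[v-11:v+12,u-11:u+12];yy,xx=np.mgrid[:23,:23];w=((np.median(P)-P)>25)&(np.hypot(xx-11,yy-11)<11)
    ctr=cv2.minEnclosingCircle(np.argwhere(w)[:,::-1].astype(np.float32));print(ctr,w.sum())
    o.append(onz(c,u-11+xx[w].mean(),v-11+yy[w].mean(),.042))
print(o,np.linalg.norm(o[0]-o[1]),(o[0]+o[1])/2)
E
```

```text
((10.868420600891113, 10.447368621826172), 8.079090118408203) 156
((11.043103218078613, 12.301724433898926), 9.786955833435059) 183
[array([ 0.42105105, -0.40098193,  0.042     ]), array([ 0.41092164, -0.31456662,  0.042     ])] 0.0870069598112253 [ 0.41598634 -0.35777427  0.042     ]
```

>>> jog_arm(
  moves=[
    [1,0.04,0.001,0,0,0,0],
    [1,0.058,0.001,0.02,0,0,0],
    [1,0.058,0.001,0.06,0,0,0],
    [1,0.058,0.001,0.1,0,0,0],
    [1,0.058,0.001,0.14,0,0,0],
    [1,0.058,0.001,0.18,0,0,0],
    [1,0.058,0.001,0.22,0,0,0],
    [1,0.058,0.001,0.25,0,0,0],
    [1,0.058,0.001,0.262,0,0,0],
    [1,0.058,0.001,0.262,0,0,0],
  ],
)

```text
time_s: 3.83
tcp_pos: [0.4144, -0.3553, 0.0573]
ee_rot: [[0.001, -1.0, -0.007], [-1.0, -0.001, 0.004], [-0.004, 0.007, -1.0]]
wrist_force: [0.5, 0.5, -0.1]
gripper_width: 0.005
```

>>> jog_arm(
  moves=[
    [1,0,0,0.003,0,0,0],
    [1,0,0,0.006,0,0,0],
    [1,0,0,0.009,0,0,0],
    [1,0,0,0.012,0,0,0],
    [1,0,0,0.015,0,0,0],
    [1,0,0,0.018,0,0,0],
    [1,0,0,0.019,0,0,0],
    [1,0,0,0.02,0,0,0],
    [1,0,0,0.021,0,0,0],
    [1,0,0,0.021,0,0,0],
  ],
)

```text
time_s: 4.67
tcp_pos: [0.4161, -0.3574, 0.0396]
ee_rot: [[0.0, -1.0, -0.0], [-1.0, -0.0, 0.0], [-0.0, 0.0, -1.0]]
wrist_force: [-0.5, -0.2, 2.0]
gripper_width: 0.008
```

>>> jog_arm(
  moves=[
    [1,0,0,0.0005,0,0,0],
    [1,0,0,0.001,0,0,0],
    [1,0,0,0.0015,0,0,0],
    [1,0,0,0.002,0,0,0],
    [1,0,0,0.0025,0,0,0],
    [1,0,0,0.003,0,0,0],
    [1,0,0,0.0035,0,0,0],
    [1,0,0,0.004,0,0,0],
    [1,0,0,0.004,0,0,0],
    [1,0,0,0.004,0,0,0],
  ],
)

```text
time_s: 5.5
tcp_pos: [0.4162, -0.3574, 0.0373]
ee_rot: [[0.001, -1.0, -0.0], [-1.0, -0.001, -0.001], [0.001, 0.0, -1.0]]
wrist_force: [-3.4, 1.8, 13.2]
gripper_width: 0.003
```

>>> jog_arm(
  moves=[
    [1,0,0,0.0005,0,0,0],
    [1,0,0,0.001,0,0,0],
    [1,0,0,0.001,0,0,0],
    [1,0,0,0.001,0,0,0],
    [1,0,0,0.001,0,0,0],
    [1,0,0,0.001,0,0,0],
    [1,0,0,0.001,0,0,0],
    [1,0,0,0.001,0,0,0],
    [1,0,0,0.001,0,0,0],
    [1,0,0,0.001,0,0,0],
  ],
)

```text
time_s: 6.33
tcp_pos: [0.4162, -0.3575, 0.0371]
ee_rot: [[0.001, -1.0, 0.0], [-1.0, -0.001, -0.001], [0.001, -0.0, -1.0]]
wrist_force: [-3.8, 4.0, 17.1]
gripper_width: 0.006
```

The panel stopped firmly: 17 N, with the tool barely moving (0.0373 to 0.0371). Now I'll let go, rise and return to the bottle.

>>> jog_arm(
  moves=[
    [1,0,0,-0.01,0,0,0],
    [1,0,0,-0.04,0,0,0],
    [1,0,0,-0.08,0,0,0],
    [1,0,0,-0.12,0,0,0],
    [1,0,0,-0.16,0,0,0],
    [1,0,0,-0.2,0,0,0],
    [1,0,0,-0.24,0,0,0],
    [1,0,0,-0.27,0,0,0],
    [1,0,0,-0.27,0,0,0],
    [1,0,0,-0.27,0,0,0],
  ],
)

```text
time_s: 7.17
tcp_pos: [0.417, -0.3576, 0.3065]
ee_rot: [[-0.0, -1.0, 0.005], [-1.0, 0.0, -0.002], [0.002, -0.005, -1.0]]
wrist_force: [-0.7, -0.0, -0.7]
gripper_width: 0.004
```

>>> jog_arm(
  moves=[
    [1,-0.04,0,0,0,0,0],
    [1,-0.08,0,0,0,0,0],
    [1,-0.12,0,0,0,0,0],
    [1,-0.16,0,0,0,0,0],
    [1,-0.2,0,0,0,0,0],
    [1,-0.24,0,0,0,0,0],
    [1,-0.28,0,0,0,0,0],
    [1,-0.32,0,0,0,0,0],
    [1,-0.36,0,0,0,0,0],
    [1,-0.4,0,0,0,0,0],
  ],
)

```text
time_s: 8.0
tcp_pos: [0.4149, 0.0444, 0.3029]
ee_rot: [[0.0, -1.0, -0.003], [-1.0, -0.0, -0.001], [0.001, 0.003, -1.0]]
wrist_force: [0.6, -1.4, 0.8]
gripper_width: 0.003
```

>>> jog_arm(
  moves=[
    [-1,-0.04,0,0,0,0,0],
    [-1,-0.08,0,0,0,0,0],
    [-1,-0.12,0,0,0,0,0],
    [-1,-0.16,0,0,0,0,0],
    [-1,-0.2,0,0,0,0,0],
    [-1,-0.23,0,0,0,0,0],
    [-1,-0.23,0,0,0,0,0],
    [-1,-0.23,0,0,0,0,0],
    [-1,-0.23,0,0,0,0,0],
    [-1,-0.23,0,0,0,0,0],
  ],
)

```text
time_s: 8.83
tcp_pos: [0.4159, 0.2715, 0.3038]
ee_rot: [[-0.001, -1.0, -0.001], [-1.0, 0.001, -0.001], [0.001, 0.001, -1.0]]
wrist_force: [0.0, 0.6, -0.3]
gripper_width: 0.681
```

```bash
python3 - <<'E'
from h import *
s=sense();print(s["time_s"],s["tcp_pos"],s["ee_rot"].round(3).tolist(),s["joints"].round(1),s["wrist_force"])
c=capture("wrist");cv2.imwrite("pics/w3.png",c["frame"][:,:,::-1])
H=cv2.cvtColor(c["frame"],cv2.COLOR_RGB2HSV)
blue=(H[...,0]>95)&(H[...,0]<130)&(H[...,1]>100)&(H[...,2]>70)
for ce,a,b in cents(blue,50): print(ce,a,onz(c,*ce,.0725).round(4))
E
```

```text
8.8333 [0.41593456 0.27153261 0.3038107 ] [[-0.001, -1.0, -0.001], [-1.0, 0.001, -0.001], [0.001, 0.001, -1.0]] [ 51.9   6.5  -8.8  -0.  -74.8 -51.9] [ 0.00382287  0.61760286 -0.30659907]
[272.02, 228.64] 255 [0.4201 0.3329 0.0725]
[288.64, 305.61] 159 [0.3994 0.4359 0.0725]
```

View pics/w3.png

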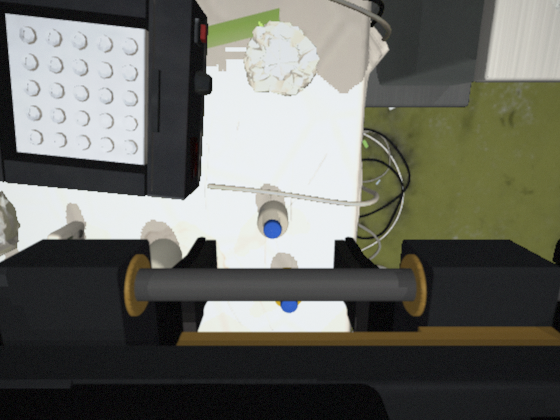

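>>> jog_arm(
  moves=[
    [-1,-0.04,-0.004,0,0,0,0],
    [-1,-0.0625,-0.004,0,0,0,0],
    [-1,-0.0625,-0.004,0.03,0,0,0],
    [-1,-0.0625,-0.004,0.07,0,0,0],
    [-1,-0.0625,-0.004,0.11,0,0,0],
    [-1,-0.0625,-0.004,0.15,0,0,0],
    [-1,-0.0625,-0.004,0.18,0,0,0],
    [-1,-0.0625,-0.004,0.2,0,0,0],
    [-1,-0.0625,-0.004,0.2,0,0,0],
    [-1,-0.0625,-0.004,0.2,0,0,0],
  ],
)

```text
time_s: 9.72
tcp_pos: [0.4205, 0.3341, 0.1044]
ee_rot: [[-0.001, -1.0, -0.001], [-1.0, 0.001, -0.002], [0.002, 0.001, -1.0]]
wrist_force: [0.2, -0.3, 0.3]
gripper_width: 1.0
```

```bash
python3 - <<'E'
from h import *
s=sense();print(s["time_s"],s["tcp_pos"])
a=[]
for n in("wrist","scene","top"):
    c=capture(n);a.append(c["frame"][:,:,::-1])
    H=cv2.cvtColor(c["frame"],cv2.COLOR_RGB2HSV)
    blue=(H[...,0]>95)&(H[...,0]<130)&(H[...,1]>100)&(H[...,2]>70)
    for ce,ar,b in cents(blue,12):
        P=onz(c,*ce,.0725)
        if abs(P[0]-.41)<.05 and abs(P[1]-.38)<.08: print(n,ce,ar,P.round(4))
cv2.imwrite("pics/w4.png",np.hstack([cv2.resize(a[0],(400,300)),cv2.resize(a[1][200:350,150:350],(400,300))]))
E
```

```text
9.7167 [0.42050171 0.33409428 0.10444409]
wrist [276.96, 235.81] 1077 [0.42   0.3328 0.0725]
scene [233.0, 269.5] 36 [0.4185 0.3377 0.0725]
scene [209.39, 290.0] 31 [0.3974 0.438  0.0725]
top [170.2, 232.5] 20 [0.4206 0.331  0.0725]
```

View pics/w4.png

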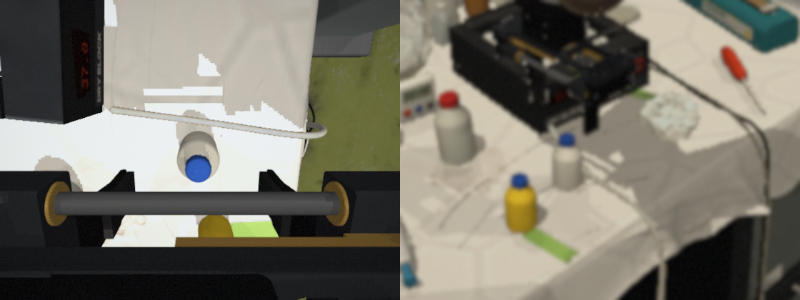

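>>> jog_arm(
  moves=[
    [-1,0,0,0.02,0,0,0],
    [-1,0,0,0.04,0,0,0],
    [-1,0,0,0.06,0,0,0],
    [-1,0,0,0.08,0,0,0],
    [-1,0,0,0.091,0,0,0],
    [-1,0,0,0.091,0,0,0],
    [-1,0,0,0.091,0,0,0],
    [-1,0,0,0.091,0,0,0],
    [0,0,0,0.091,0,0,0],
    [0,0,0,0.091,0,0,0],
  ],
)

```text
time_s: 10.7
tcp_pos: [0.4207, 0.3359, 0.0149]
ee_rot: [[0.0, -1.0, 0.002], [-1.0, -0.0, 0.002], [-0.002, -0.002, -1.0]]
wrist_force: [0.2, -0.4, 0.5]
gripper_width: 0.92
```

>>> jog_arm(
  moves=[
    [1,0,0,0,0,0,0],
    [1,0,0,0,0,0,0],
    [1,0,0,0,0,0,0],
    [1,0,0,0,0,0,0],
    [1,0,0,0,0,0,0],
    [1,0,0,0,0,0,0],
    [1,0,0,0,0,0,0],
    [1,0,0,0,0,0,0],
    [1,0,0,0,0,0,0],
    [1,0,0,0,0,0,0],
  ],
)

```text
time_s: 11.53
tcp_pos: [0.4199, 0.335, 0.0135]
ee_rot: [[-0.0, -1.0, -0.0], [-1.0, 0.0, -0.0], [0.0, 0.0, -1.0]]
wrist_force: [-1.7, -0.2, -0.6]
gripper_width: 0.44
```

Closed on about 38–40 mm, so it holds the bottle. Lifting.

>>> jog_arm(
  moves=[
    [1,0,0,-0.015,0,0,0],
    [1,0,0,-0.04,0,0,0],
    [1,0,0,-0.07,0,0,0],
    [1,0,0,-0.1,0,0,0],
    [1,0,0,-0.13,0,0,0],
    [1,0,0,-0.16,0,0,0],
    [1,0,0,-0.19,0,0,0],
    [1,0,0,-0.22,0,0,0],
    [1,0,0,-0.25,0,0,0],
    [1,0,0,-0.28,0,0,0],
  ],
)

```text
time_s: 12.37
tcp_pos: [0.4198, 0.3346, 0.2945]
ee_rot: [[-0.0, -1.0, -0.001], [-1.0, 0.0, -0.0], [0.0, 0.001, -1.0]]
wrist_force: [0.3, 0.5, -1.8]
gripper_width: 0.438
```

```bash
python3 - <<'E'
from h import *
s=sense();print(s["time_s"],s["tcp_pos"],s["gripper_width"],s["wrist_force"])
a=[]
for n in("wrist","scene","top"):
    c=capture(n);a.append(c["frame"][:,:,::-1])
cv2.imwrite("pics/w5.png",np.hstack([cv2.resize(a[0],(400,300)),cv2.resize(a[1][120:330,130:410],(400,300))]))
E
```

```text
12.3667 [0.41981531 0.33462516 0.29446303] 0.4383030704237878 [ 0.28917743  0.50272558 -1.83708728]
```

View pics/w5.png

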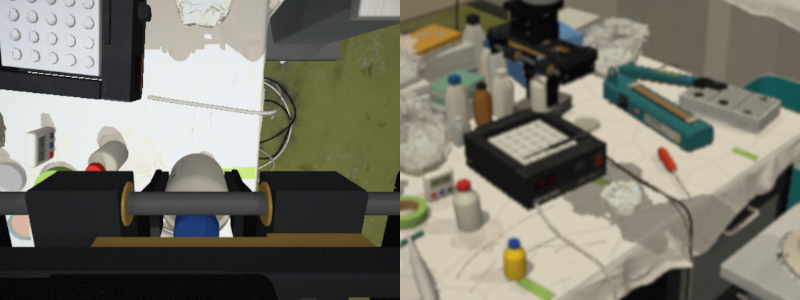

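>>> jog_arm(
  moves=[
    [1,0.02,0,0,0,0,0],
    [1,0.055,0,0,0,0,0],
    [1,0.09,0,0,0,0,0],
    [1,0.125,0,0,0,0,0],
    [1,0.16,0,0,0,0,0],
    [1,0.195,0,0,0,0,0],
    [1,0.23,0,0,0,0,0],
    [1,0.265,0,0,0,0,0],
    [1,0.3,0,0,0,0,0],
    [1,0.335,0,0,0,0,0],
  ],
)

```text
time_s: 13.35
tcp_pos: [0.4187, -0.0016, 0.2917]
ee_rot: [[0.0, -1.0, -0.003], [-1.0, -0.0, -0.0], [0.0, 0.003, -1.0]]
wrist_force: [1.7, 0.0, -2.0]
gripper_width: 0.444
```

>>> jog_arm(
  moves=[
    [1,0.035,0.004,0,0,0,0],
    [1,0.07,0.004,0,0,0,0],
    [1,0.105,0.004,0,0,0,0],
    [1,0.14,0.004,0,0,0,0],
    [1,0.175,0.004,0,0,0,0],
    [1,0.21,0.004,0,0,0,0],
    [1,0.245,0.004,0,0,0,0],
    [1,0.28,0.004,0,0,0,0],
    [1,0.315,0.004,0,0,0,0],
    [1,0.335,0.004,0,0,0,0],
  ],
)

```text
time_s: 14.18
tcp_pos: [0.415, -0.3374, 0.2908]
ee_rot: [[-0.003, -1.0, -0.004], [-1.0, 0.003, 0.002], [-0.002, 0.004, -1.0]]
wrist_force: [0.4, 0.0, -2.2]
gripper_width: 0.445
```

>>> jog_arm(
  moves=[
    [1,0.021,0,0,0,0,0],
    [1,0.021,0,0.02,0,0,0],
    [1,0.021,0,0.05,0,0,0],
    [1,0.021,0,0.08,0,0,0],
    [1,0.021,0,0.11,0,0,0],
    [1,0.021,0,0.14,0,0,0],
    [1,0.021,0,0.17,0,0,0],
    [1,0.021,0,0.19,0,0,0],
    [1,0.021,0,0.2,0,0,0],
    [1,0.021,0,0.2,0,0,0],
  ],
)

```text
time_s: 15.02
tcp_pos: [0.4136, -0.3546, 0.0898]
ee_rot: [[-0.001, -1.0, -0.007], [-1.0, 0.001, 0.004], [-0.004, 0.007, -1.0]]
wrist_force: [1.1, -0.8, -2.6]
gripper_width: 0.443
```

```bash
python3 - <<'E'
from h import *
s=sense();print(s["time_s"],s["tcp_pos"],s["gripper_width"],s["wrist_force"])
a=[]
for n in("wrist","scene","top"):
    c=capture(n);a.append(c["frame"][:,:,::-1])
cv2.imwrite("pics/w6.png",np.hstack([cv2.resize(a[0],(400,300)),cv2.resize(a[1][100:280,250:490],(400,300))]))
E
```

```text
15.0167 [ 0.41363769 -0.354591    0.08977699] 0.44289479552309896 [ 1.09075455 -0.79047248 -2.58297364]
```

View pics/w6.png

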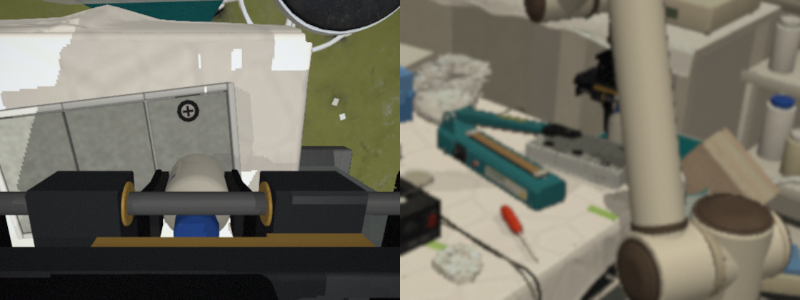

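>>> jog_arm(
  moves=[
    [1,0,0,0.005,0,0,0],
    [1,0,0,0.01,0,0,0],
    [1,0,0,0.015,0,0,0],
    [1,0,0,0.02,0,0,0],
    [1,0,0,0.025,0,0,0],
    [1,0,0,0.03,0,0,0],
    [1,0,0,0.032,0,0,0],
    [1,0,0,0.032,0,0,0],
    [1,0,0,0.032,0,0,0],
    [1,0,0,0.032,0,0,0],
  ],
)

```text
time_s: 16.0
tcp_pos: [0.4164, -0.356, 0.0617]
ee_rot: [[0.0, -1.0, 0.0], [-1.0, -0.0, -0.0], [0.0, -0.0, -1.0]]
wrist_force: [-0.2, -0.1, -1.7]
gripper_width: 0.442
```

>>> jog_arm(
  moves=[
    [1,0.001,0,0.001,0,0,0],
    [1,0.001,0,0.002,0,0,0],
    [1,0.001,0,0.003,0,0,0],
    [1,0.001,0,0.004,0,0,0],
    [1,0.001,0,0.005,0,0,0],
    [1,0.001,0,0.006,0,0,0],
    [1,0.001,0,0.007,0,0,0],
    [1,0.001,0,0.008,0,0,0],
    [1,0.001,0,0.009,0,0,0],
    [1,0.001,0,0.009,0,0,0],
  ],
)

```text
time_s: 16.83
tcp_pos: [0.4162, -0.3569, 0.0525]
ee_rot: [[0.0, -1.0, -0.0], [-1.0, -0.0, -0.0], [0.0, 0.0, -1.0]]
wrist_force: [-0.6, -0.9, -1.4]
gripper_width: 0.444
```

>>> jog_arm(
  moves=[
    [1,0,0,0.0005,0,0,0],
    [1,0,0,0.001,0,0,0],
    [1,0,0,0.0015,0,0,0],
    [1,0,0,0.0015,0,0,0],
    [1,0,0,0.0015,0,0,0],
    [1,0,0,0.0015,0,0,0],
    [1,0,0,0.0015,0,0,0],
    [1,0,0,0.0015,0,0,0],
    [1,0,0,0.0015,0,0,0],
    [1,0,0,0.0015,0,0,0],
  ],
)

```text
time_s: 17.67
tcp_pos: [0.4162, -0.3569, 0.0511]
ee_rot: [[-0.0, -1.0, 0.0], [-1.0, 0.0, -0.0], [0.0, -0.0, -1.0]]
wrist_force: [-0.2, 1.0, 1.3]
gripper_width: 0.442
```

>>> jog_arm(
  moves=[
    [0.1,0,0,0,0,0,0],
    [0,0,0,0,0,0,0],
    [-0.1,0,0,0,0,0,0],
    [-0.2,0,0,0,0,0,0],
    [-0.4,0,0,0,0,0,0],
    [-0.6,0,0,0,0,0,0],
    [-0.8,0,0,0,0,0,0],
    [-1,0,0,0,0,0,0],
    [-1,0,0,0,0,0,0],
    [-1,0,0,0,0,0,0],
  ],
)

```text
time_s: 18.5
tcp_pos: [0.4162, -0.3569, 0.0511]
ee_rot: [[-0.0, -1.0, 0.0], [-1.0, 0.0, 0.0], [-0.0, -0.0, -1.0]]
wrist_force: [-0.5, -0.2, -0.0]
gripper_width: 0.951
```

>>> jog_arm(
  moves=[
    [-1,0,0,0,0,0,0],
    [-1,0,0,-0.005,0,0,0],
    [-1,0,0,-0.015,0,0,0],
    [-1,0,0,-0.03,0,0,0],
    [-1,0,0,-0.05,0,0,0],
    [-1,0,0,-0.08,0,0,0],
    [-1,0,0,-0.11,0,0,0],
    [-1,0,0,-0.14,0,0,0],
    [-1,0,0,-0.18,0,0,0],
    [-1,0,0,-0.22,0,0,0],
  ],
)

```text
time_s: 19.33
tcp_pos: [0.4154, -0.3565, 0.2736]
ee_rot: [[0.0, -1.0, -0.0], [-1.0, -0.0, -0.0], [0.0, 0.0, -1.0]]
wrist_force: [-0.4, 0.5, -0.0]
gripper_width: 1.004
```

>>> jog_arm(
  moves=[
    [-1,-0.03,0,0,0,0,0],
    [-1,-0.06,0,0,0,0,0],
    [-1,-0.1,0,0,0,0,0],
    [-1,-0.1,0,0,0,0,0],
    [-1,-0.1,0,0,0,0,0],
    [-1,-0.1,0,0,0,0,0],
    [-1,-0.1,0,0,0,0,0],
    [-1,-0.1,0,0,0,0,0],
    [-1,-0.1,0,0,0,0,0],
    [-1,-0.1,0,0,0,0,0],
  ],
)

```text
time_s: 20.17
tcp_pos: [0.4161, -0.2575, 0.2708]
ee_rot: [[-0.001, -1.0, -0.001], [-1.0, 0.001, 0.0], [-0.0, 0.001, -1.0]]
wrist_force: [0.7, 0.7, -0.3]
gripper_width: 1.002
```

```bash
python3 - <<'E'
from h import *
s=sense();print(s["time_s"],s["tcp_pos"],s["gripper_width"],s["wrist_force"])
a=[]
for n in("wrist","scene","top"):
    c=capture(n);a.append(c["frame"][:,:,::-1])
    H=cv2.cvtColor(c["frame"],cv2.COLOR_RGB2HSV)
    blue=(H[...,0]>95)&(H[...,0]<130)&(H[...,1]>100)&(H[...,2]>70)
    for ce,ar,b in cents(blue,12):
        P=onz(c,*ce,.111)
        if abs(P[0]-.41)<.06 and abs(P[1]+.357)<.06: print(n,ce,ar,P.round(4))
    red=((H[...,0]<8)|(H[...,0]>172))&(H[...,1]>110)
    for ce,ar,b in cents(red,12):
        P=onz(c,*ce,.097)
        if np.hypot(P[0]-.576,P[1]-.4)<.04: print("big",n,ce,ar,P.round(4))
cv2.imwrite("pics/w7.png",np.hstack([cv2.resize(a[0],(400,300)),cv2.resize(a[2][130:280,340:480],(400,429))[:300]]))
E
```

```text
20.1667 [ 0.41606289 -0.25754777  0.27078303] 1.001660661466984 [ 0.66462941  0.70396963 -0.2845922 ]
wrist [274.08, 78.74] 492 [ 0.4172 -0.3582  0.111 ]
scene [380.88, 175.24] 17 [ 0.4149 -0.3543  0.111 ]
big scene [173.9, 249.58] 69 [0.5736 0.4059 0.097 ]
top [438.8, 233.2] 15 [ 0.4128 -0.3575  0.111 ]
big top [143.23, 171.36] 77 [0.5777 0.4001 0.097 ]
```

View pics/w7.png

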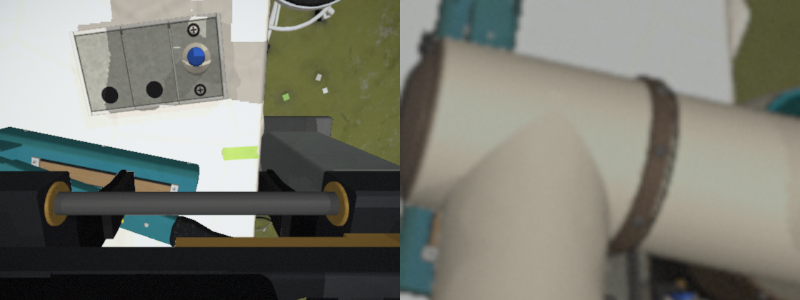

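The wrist view shows the bottle upright between the two screws, with its cap at (274,79) in the full frame. That puts it at about (0.417,-0.358), against a panel middle of (0.416,-0.357). The big bottle hasn't moved.

```bash
python3 -c "
from station import *
print(finish_job())"
```

```text
the job is handed in; nothing more can be done
None
```

The job is done and handed in at about 20 s of the 64 s allowed; the interface reports no verdict.

- **Press:** I pressed the screwed panel, the one nearest the robot, in its middle with closed fingers. It stopped firmly on the beam: about 13 to 17 N while the tool moved only 0.2 mm. I then let it go, with the small bottle still standing in its place.
- **Small bottle:** I picked up the white blue-capped bottle, carried it with its foot about 0.28 m up, stood it on the panel and released it.
- **Last checks:** All three cameras put the small bottle's cap within about 3.5 mm of the panel's middle, and it looked upright. The big bottle's cap read the same as at the start to about 1 mm. The gripper was open, clear of everything, with no contact force.
- **Disagreements:** The views differ from one another by a few millimetres, well inside the 20 mm tolerance. In the last top view the arm partly covered the bottle, so that reading is the weakest. The gripper also read about 38.5 mm closed on a bottle listed as 40 mm, but the grasp held throughout.

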